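Reverse a filter cartridge in its spring holder

TASK

Turn the filter cartridge end for end in its holder for back-flushing: press it against the spring plunger until its other end is free, tilt that end up and draw the cartridge right out, clear above the holder, then put it back the other way round, with the collared end in at the plunger. Leave it fully home, lying flat on the rail with both end tangs in their pockets, and leave the steel cup and the jar where they stand.

Things in the scene. Friction and masses are not known exactly. Their poses are not given: they have to be found in the camera images.
- holder: Holder fixed to the worktop: aluminium plate 236 x 80 x 10 mm, two dark steel end blocks 50 mm wide, each with a pocket open to the middle for an end tang of the cartridge; their roofs prevent a straight lift. Origin: on the worktop under the middle of a cartridge that is home (x, y equal); x along the holder to the spring end, z up. A home cartridge has its tang tips at x = +72 and -72, z = 36 mm.
- rail_top (a point): Top middle of the rubber rail that carries the cartridge, 52 x 22 mm, 18 mm above the worktop. Narrower than the cartridge: fingers have room beside it down to the plate (10 mm above the worktop).
- spring_pocket (a point): Mouth of the spring block's pocket at tang height: holder x = 65, z = 36 mm. Pocket 24 mm wide, from z = 28 to 47 mm, 39 mm deep, the plunger inside; block to x = 112 mm, top at z = 52 mm. The pocket is high enough for a tang to enter nose down, tilted by 0.2 rad.
- fixed_pocket (a point): Mouth of the fixed block's pocket at tang height: holder x = -66, z = 36 mm. Pocket 24 mm wide, from z = 28 to 44 mm, only 6 mm deep (back at x = -72); block to x = -90 mm, top at z = 48 mm. The tang here comes out from under the roof when the cartridge is pressed 6 mm or more (9 to 10 mm is good) to the spring; 0.2 rad of tilt then takes it above the block.
- plunger (a joint): Spring plunger in the spring block's pocket, slides along the holder's x; 0 = where a cartridge that is home holds it (face at x = 72 mm), + = pressed in (m), range -0.005 to 0.014. Spring 500 N/m: about 6 N at 0, 11 N at 0.010; it pushes the cartridge towards the fixed block.
- cartridge: Loose white filter cartridge, 0.15 to 0.3 kg: body 100 x 44 x 36 mm high; a grey tang (22 long, 20 wide, 12 high, tip slimmer) on the middle of each end, 144 mm over all. A collar, a band 8 mm long and 3 mm proud all round, marks one end of the body. Origin: centre of the underside; x to the collared end. Starts home, collared end at the fixed block. Grip its 44 mm width at the middle. Either flat face may be up.
- collar_tip (a point): Centre of the tip of the tang at the collared end (72 mm from the cartridge's middle, 18 mm above its underside).
- plain_tip (a point): Centre of the tip of the tang at the plain end (72 mm from the cartridge's middle, 18 mm above its underside).
- steel_cup: Bystander: open steel cup, 72 mm across, 72 mm high, standing beside the holder on its left (+y side), 115 to 135 mm from its middle line; origin under its middle.
- jar: Bystander: small closed sample jar, 55 mm across, 64 mm high, standing beside the holder on its right, 120 to 150 mm from its middle line; origin under its middle.
Not all that is in view belongs to the job. Of the things that look like the cartridge, the largest one is meant.

How it is judged:
On the way:
1. the cartridge has been drawn right out of the holder: both tang tips well above the end blocks (at least 70 mm above the worktop) (height (world z) of each of collar_tip, plain_tip above 0.07 m), for 0.1 s.
At the end, for the whole second after the job is handed in: The cartridge is back in the holder, reversed: collared tang in the spring pocket, plain tang in the fixed pocket, each tip within 4 mm of its home place along, across and in height (home: x = +72 / -72 mm, y = 0, z = 36 mm in the holder's frame), lying flat (within 0.08 rad), at rest and released (x of collar_tip in the frame of holder between 0.068 and 0.076 m and y of collar_tip in the frame of holder between -0.004 and 0.004 m and z of collar_tip in the frame of holder between 0.032 and 0.04 m and x of plain_tip in the frame of holder between -0.076 and -0.068 m and y of plain_tip in the frame of holder between -0.004 and 0.004 m and z of plain_tip in the frame of holder between 0.032 and 0.04 m and angle between the z axis of cartridge and the z axis of holder, either way round below 0.08 rad and linear speed of cartridge below 0.01 m/s); the robot touches nothing.
It fails at once if the steel cup is shifted by more than 20 mm (distance of steel_cup from where it was at the start of the episode above 0.02 m).
It fails at once if the jar is shifted by more than 20 mm (distance of jar from where it was at the start of the episode above 0.02 m).
It also fails if it takes over 54 s, if anything falls off the work surface, if the arm or the gripper's body presses on something with over 40 N, if the wrist force passes 120 N, or if a joint passes its speed limit or range.

ROBOT

A 6-joint arm with a two-finger parallel gripper is mounted at the origin on a cart in front of the work surface, level with it; the furniture and walls round the work are solid. World frame = base frame: x ahead of the robot, y to its left, z up, the work surface at z = 0. Lengths are in m, angles in rad, forces in N, time in s.
With the tool pointing down it reaches from about 0.375 to 0.9 m from the base axis. Payload 3.1 kg.
Tool frame: the origin (TCP) lies between the finger pads; the fingertips stand 8 mm ahead of it and the grasp point (between the pads) lies 11 mm behind it; z points along the fingers, y is the line along which they close (so a half turn about z gives the same grasp; the last joint's range is limited). The gripper opens to 85 mm and grips with 20 to 120 N. Pads are 22 mm wide; open, the fingers measure 114 mm over their backs; the gripper's body (76 mm by 85 mm) begins 54 mm behind the grasp point. The pads swing forward as they close: fully open they stand 13 mm farther back than shut.
Start: joints at [0.97, 0.527, 1.433, -0, 1.181, -0.178], TCP at [0.256, 0.57, 0.239] pointing down, gripper open.
Joint ranges: [-3.08, 3.08], [-0.75, 2.2], [0.22, 2.44], [-1.43, 4.57], [0, 2.65], [-2.85, 2.85]. Speed limits (rad/s): [2.79, 2.79, 3.14, 3.14, 3.14, 3.14].

INTERFACE

Orientations are given as a unit quaternion [x, y, z, w].
In Python, from station import readout, cams, sign_off gives the robot as it stands.
- The arm moves only by the tool send_rows, never from a script. Its argument "commands" is text: rows parted by semicolons, each of 5 numbers parted by spaces: the finger opening in mm, from 0 to 85.4, then the shift along the tool's x, y, z each as a share of 0.02 m, from -1 to 1, then the turn about the tool's z as a share of 4 degrees, from -1 to 1. In form: grip dx dy dz spin; .... A call has 1 to 20 rows; each row shifts and turns the commanded pose from where the row before left it, along the tool's axes as they then stand; what a row does not reach is not made up. A row lasts 1/12 s, in which the tool goes at most 41.7 mm and 7.16 degrees, less where a joint would pass 70% of its speed; a pose out of reach is approached as far as the arm can. A call with a number of a shift or a turn outside -1 to 1 is refused whole. A call with a gripper value outside its range is refused whole. The fingers move at their own pace and stop on an object; "grip_force" is the grip in N (left out, the last holds). Time passes only in rows, so rows that do not move let the fingers close. It gives the time, the measured TCP pose, the force, the opening and the grip force at its end, in the units of the state.
- readout.sense(): the state, without advancing time (a new reading comes with each control period).
- cams.snapshot(name): name is "scene" or "top" or "wrist"; returns a dict with "pixels" (480x640x3 uint8, red, green, blue), "intrinsics" (3x3 intrinsics, pixels), "eye" and "rotation" of the camera in the world. Camera axes: x right, y down, z forward; pixel columns grow to the right and rows downward; lengths in m; the calibration is good to about 2 mm. A picture is of the moment at which its call begins. There is no depth.
- sign_off(): hands the job in; it is judged then, once.
The state is a dict: "t": time; "q": joint angles; "qd": joint speeds; "tau": joint torques, N m; "tcp_pos": TCP position; "tool_rot": TCP orientation; "force": force on the tool from outside, world axes, zero at the start; "ft_torque": the same for the moment, N m; "finger_gap": opening from 0.0 (shut) to 1.0 (fully open); "gripper_force": force on a finger pad.
Only numpy, scipy, OpenCV 4.12 (cv2) and the standard library are available. Lean on these libraries where they do the work, as an engineer would, in place of code of your own. Each camera call takes 0.05 s, during which the arm holds its last target. There are 200 camera calls.

## Working session

There is one attempt and no reset: what is moved stays moved. The work goes in short steps, Python scripts to look and compute and a tool call to move; the robot and the scene stay as the last step left them, time stands still between calls to the robot, and variables do not carry over. Pictures are saved under pics/ and viewed, at most 10 in all, crops included, and the job is handed in when it is done.

Besides the shell and the picture viewer there is one more tool, called by a JSON object that holds its "name" and its "arguments", one argument or row to a line. send_rows: Moves the arm, as the interface text tells. Its arguments: {"type":"object","properties":{"commands":{"type":"string"},"grip_force":{"type":"number"}},"required":["commands"]}

```bash
ls; mkdir -p pics
python3 - <<'E'
from station import readout, cams
import cv2,json,numpy as np
s=readout.sense();print(s)
for n in ("scene","top"):
    d=cams.snapshot(n);cv2.imwrite(f"pics/{n}0.png",d["pixels"][:,:,::-1])
    print(n,np.array(d["intrinsics"]).tolist(),np.array(d["eye"]).tolist(),np.array(d["rotation"]).tolist())
E
```

```text
pics
{'t': 0.0, 'q': array([ 9.69466573e-01,  5.28456845e-01,  1.43393755e+00,  6.75227871e-06,
        1.18141160e+00, -1.78515120e-01]), 'qd': array([ 0.00096043, -0.00135654, -0.00204511,  0.00013659, -0.0020886 ,
        0.00080509]), 'tau': array([ 2.62726062e-04, -4.42348838e+01, -1.78025043e+01, -1.42619133e-04,
        8.49356496e-03,  7.80905474e-08]), 'tcp_pos': array([0.25602138, 0.56936623, 0.23832813]), 'tool_rot': array([ 2.09837220e-01,  9.77735709e-01, -1.02241839e-03, -4.23552756e-04]), 'force': array([ 0.6356761 , -0.12847739,  0.74311541]), 'ft_torque': array([-0.02169162, -0.01726509, -0.02541721]), 'gripper_force': 0.0, 'finger_gap': 0.9986934963578148}
scene [[529.1825480840981, 0.0, 318.0586684488267], [0.0, 529.1825480840981, 246.68298329681232], [0.0, 0.0, 1.0]] [-0.015214255625453775, -0.7624082126130008, 0.49099418978630865] [0.7859237293110399, -0.36429448777925394, 0.20404548787739937, -0.4560469896363226]
top [[467.89310543296295, 0.0, 310.15759102903235], [0.0, 467.89310543296295, 239.35846580293457], [0.0, 0.0, 1.0]] [0.4288118289512696, -0.3084804014291844, 0.9025786304668361] [-0.6993817649473801, 0.7109158497019702, -0.04505467819990766, 0.05859929584829447]
```

View pics/scene0.png

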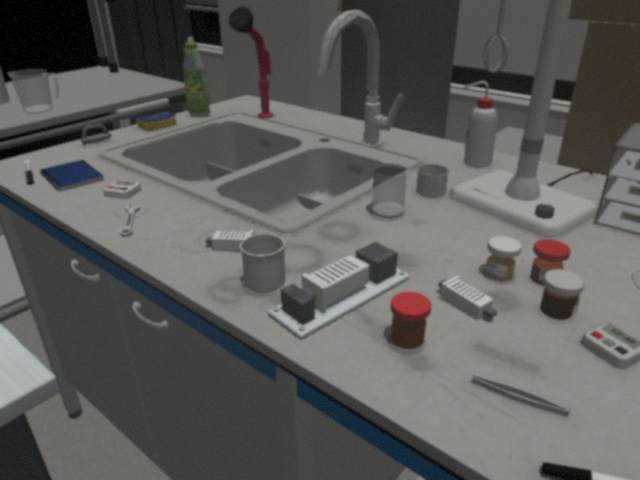

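View pics/top0.png

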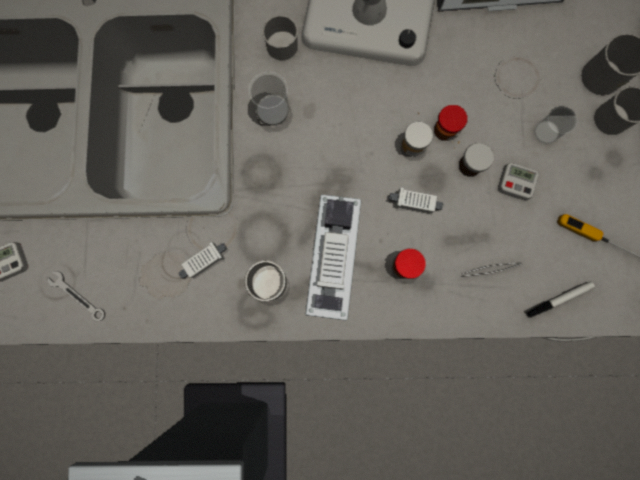

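Scene: the candidates are the white ribbed cartridges at top px (203,260), (415,201) and (333,260). The one at (333,260) sits in the holder and is the largest, so I choose it. The cup is at (266,282) and the jar at (410,264). The larger dark spring block is at the far end (340,213), and the fixed block is at the near end (326,300).

```bash
cat > h.py <<'E'
import numpy as np,cv2
from scipy.spatial.transform import Rotation as R
def ray(d,u,v):
    K=np.array(d["intrinsics"]);r=R.from_quat(d["rotation"]) if np.size(d["rotation"])==4 else R.from_matrix(d["rotation"])
    return r.apply(np.linalg.solve(K,[u,v,1.]))
def onz(d,u,v,z):
    e=np.array(d["eye"]);w=ray(d,u,v);return e+w*(z-e[2])/w[2]
def proj(d,p):
    K=np.array(d["intrinsics"]);r=R.from_quat(d["rotation"]) if np.size(d["rotation"])==4 else R.from_matrix(d["rotation"])
    c=K@r.inv().apply(np.array(p)-d["eye"]);return c[:2]/c[2]
E
python3 - <<'E'
from h import *
from station import cams
d=cams.snapshot("top")
im=d["pixels"][:,:,::-1]
cv2.imwrite("pics/c1.png",cv2.resize(im[185:330,240:440],None,fx=4,fy=4,interpolation=cv2.INTER_CUBIC))
for n,u,v,z in [("pl",320,196,.01),("pr",360,199,.01),("nr",347,318,.01),("nl",307,316,.01),("cup",266,282,.072),("jar",410,264,.064),("cart",333,260,.054)]:
    print(n,onz(d,u,v,z).round(4))
E
```

```text
pl [ 0.6462 -0.3128  0.01  ]
pr [ 0.6387 -0.3907  0.01  ]
nr [ 0.4103 -0.3593  0.01  ]
nl [ 0.4151 -0.2842  0.01  ]
cup [ 0.4766 -0.214   0.072 ]
jar [ 0.5051 -0.4714  0.064 ]
cart [ 0.5157 -0.3341  0.054 ]
```

View pics/c1.png

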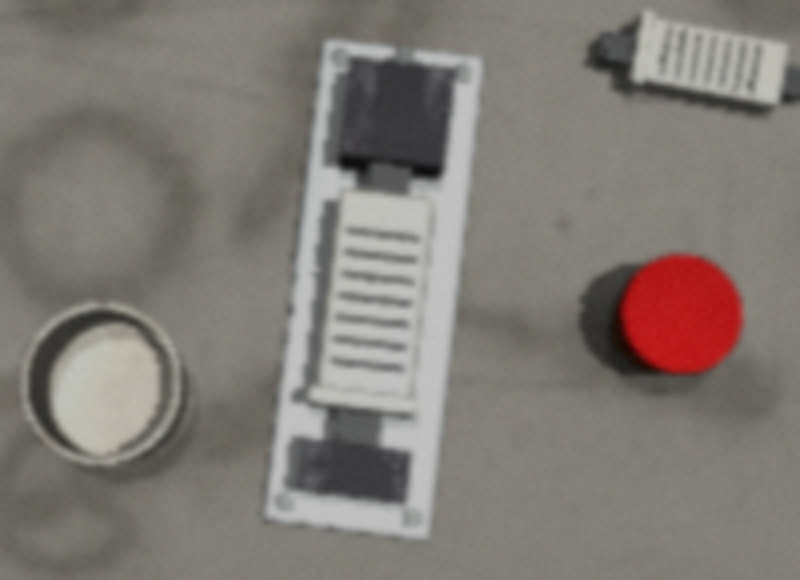

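The crop confirms the choice: the collar is at the near (fixed) end, at crop (362,395), and the spring block is at the far end. Next I fit the holder pose.

```bash
cat > fit.py <<'E'
from h import *
from station import cams,readout
from scipy.optimize import least_squares
d=cams.snapshot("top")
obs=[((325,40),'p',1,1),((483,57),'p',1,-1),((430,538),'p',-1,-1),((263,520),'p',-1,1)]
cr=lambda p:np.array([240+(p[0]+.5)/4-.5,185+(p[1]+.5)/4-.5])
pts=[(cr(o[0]),o[2]*.118,o[3]*.040,.010,1) for o in obs]
# spring block near top edge, fixed block top edges, body far corners (holder frame)
for c,x,y,z in [((340,163),.065,.025,.052),((441,175),.065,-.025,.052),((292,437),-.066,.025,.048),((410,450),-.066,-.025,.048),((285,490),-.090,.025,.048),((407,502),-.090,-.025,.048),
                ((343,191),.050,.022,.054),((433,197),.050,-.022,.054),((313,384),-.042,.025,.057),((415,400),-.042,-.025,.057)]:
    pts.append((cr(c),x,y,z,0))
def res(q):
    c,s=np.cos(q[2]),np.sin(q[2]);o=[]
    for uv,x,y,z,pl in pts:
        x=x+pl*q[3]; o+=list(proj(d,[q[0]+c*x-s*y,q[1]+s*x+c*y,z])-uv)
    return np.array(o)
r=least_squares(res,[.515,-.334,-.13,.01],loss='soft_l1')
print(r.x.round(4));print(res(r.x).reshape(-1,2).round(1).tolist())
H=r.x[:2];
s=readout.sense();x=R.from_quat(s["tool_rot"]).as_matrix();print(x.round(3).tolist())
D=np.r_[H,.16]-s["tcp_pos"];print("tool shift/0.02",(x.T@D/.02).round(2),"yaw x",np.degrees(np.arctan2(x[1,0],x[0,0])),"want",180+np.degrees(r.x[2]))
E
python3 fit.py
```

```text
[ 0.5161 -0.3343 -0.144   0.0126]
[[-0.6, -1.1], [0.6, -0.4], [-0.4, 1.2], [-0.9, 0.1], [-0.7, -2.0], [0.9, -1.6], [2.2, 0.4], [0.1, 0.7], [2.3, 0.4], [-0.7, 1.0], [-0.9, -1.0], [0.4, 0.5], [-1.4, 0.2], [0.7, -0.2]]
[[-0.912, 0.41, -0.001], [0.41, 0.912, -0.001], [0.0, -0.001, -1.0]]
tool shift/0.02 [-30.4  -35.88   3.97] yaw x 155.77525350212218 want 171.74705455335277
```

{"name": "send_rows", "arguments": {
  "commands": "85 -0.85 -1 0 0;85 -0.85 -1 0 0;85 -0.85 -1 0 0;85 -0.85 -1 0 0;85 -0.85 -1 0 0;85 -0.85 -1 0 0;85 -0.85 -1 0 0;85 -0.85 -1 0 0;85 -0.85 -1 0 0;85 -0.85 -1 0 0;85 -0.85 -1 0 0;85 -0.85 -1 0 0;85 -0.85 -1 0 0;85 -0.85 -1 0 0;85 -0.85 -1 0 0;85 -0.85 -1 0 0;85 -0.85 -1 0 0;85 -0.85 -1 0 0;85 -0.85 -1 0 0;85 -0.85 -1 0 0"
}}

```text
t: 1.87
tcp_pos: [0.4025, 0.0644, 0.2394]
tool_rot: [0.21, 0.978, 0.0, 0.0]
force: [-0.1, 0.3, -0.3]
finger_gap: 0.994
gripper_force: 0.0
```

{"name": "send_rows", "arguments": {
  "commands": "85 -0.85 -1 0 0;85 -0.85 -1 0 0;85 -0.85 -1 0 0;85 -0.85 -1 0 0;85 -0.85 -1 0 0;85 -0.85 -1 0 0;85 -0.85 -1 0 0;85 -0.85 -1 0 0;85 -0.85 -1 0 0;85 -0.85 -1 0 0;85 -0.85 -1 0 0;85 -0.85 -1 0 0;85 -0.85 -1 0 0;85 -0.85 -1 0 0;85 -0.85 -1 0 0;85 -0.8 -0.9 0 0;85 0 0 0 -1;85 0 0 0 -1;85 0 0 0 -1;85 0 0 0 -1"
}}

```text
t: 3.53
tcp_pos: [0.5188, -0.3357, 0.2388]
tool_rot: [0.07, 0.998, 0.0, -0.0]
force: [0.3, -0.0, 0.4]
finger_gap: 0.995
gripper_force: 0.0
```

Run:
```python
from h import *
from station import cams,readout
d=cams.snapshot("wrist");cv2.imwrite("pics/w1.png",d["pixels"][:,:,::-1])
s=readout.sense();print(s["t"],s["tcp_pos"],s["tool_rot"],s["q"].round(2),s["finger_gap"])
print(d)if 0 else print(d["intrinsics"],d["eye"],d["rotation"])
a=-.144;c,sn=np.cos(a),np.sin(a)
for x,y,z in [(.05,.022,.054),(.05,-.022,.054),(-.042,.025,.057),(-.042,-.025,.057),(.065,.025,.052),(.065,-.025,.052)]:
    print(proj(d,[.5161+c*x-sn*y,-.3343+sn*x+c*y,z]).round(0))
```

```text
3.5833 [ 0.51879604 -0.33553451  0.23892027] [ 6.90527012e-02  9.97612934e-01  2.54145165e-04 -3.04800370e-04] [-0.75  0.52  1.45  0.    1.17 -2.19] 0.9934109672801815
[[394.98732861   0.         321.96171661]
 [  0.         394.98732861 232.45491237]
 [  0.           0.           1.        ]] [ 0.44987275 -0.32594943  0.37331376] [0.74756199 0.64969454 0.09096851 0.10379216]
[348. 262.]
[297. 261.]
[355. 153.]
[291. 153.]
[351. 277.]
[294. 277.]
```

View pics/w1.png

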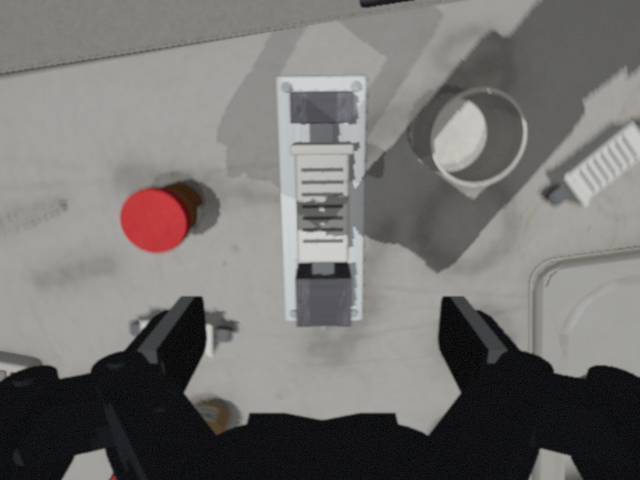

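The wrist view matches the fit: far body corners at (348,262) and (298,261), collar at y≈149, within 1 px of the prediction. I descend and grip at the middle.

{"name": "send_rows", "arguments": {
  "commands": "85 0.14 0.04 1 0;85 0 0 1 0;85 0 0 1 0;85 0 0 1 0;85 0 0 1 0;85 0 0 1 0;85 0 0 1 0;85 0 0 1 0;85 0 0 1 0;85 0 0 1 0;85 0 0 0.5 0;85 0 0 0.25 0;85 0 0 0 0;85 0 0 0 0"
}}

```text
t: 4.75
tcp_pos: [0.5168, -0.3347, 0.0248]
tool_rot: [0.072, 0.997, -0.0, 0.0]
force: [1.0, 0.1, -0.2]
finger_gap: 0.997
gripper_force: 0.0
```

{"name": "send_rows", "arguments": {
  "commands": "35 0 0 0 0;35 0 0 0 0;35 0 0 0 0;35 0 0 0 0;35 0 0 0 0;35 0 0 0 0;35 0 0 0 0;35 0 0 0 0;35 0 0 0 0;35 0 0 0 0",
  "grip_force": 40
}}

```text
t: 5.58
tcp_pos: [0.5167, -0.3351, 0.0254]
tool_rot: [0.071, 0.997, -0.001, 0.001]
force: [-1.8, -0.3, 5.6]
finger_gap: 0.513
gripper_force: 42.0
```

{"name": "send_rows", "arguments": {
  "commands": "35 -0.1 0 0 0;35 -0.1 0 0 0;35 -0.1 0 0 0;35 -0.1 0 0 0;35 -0.1 0 0 0;35 0 0 0 0;35 0 0 0 0"
}}

```text
t: 6.17
tcp_pos: [0.5205, -0.3348, 0.0256]
tool_rot: [0.071, 0.997, 0.002, -0.006]
force: [-16.5, -1.5, 15.7]
finger_gap: 0.511
gripper_force: 43.4
```

Run:
```python
from h import *
from station import cams,readout
d=cams.snapshot("scene");im=d["pixels"][:,:,::-1]
cv2.imwrite("pics/s2.png",cv2.resize(im[210:340,250:430],None,fx=4,fy=4,interpolation=cv2.INTER_CUBIC))
s=readout.sense();print(s["tcp_pos"],s["force"])
a=-.144;c,sn=np.cos(a),np.sin(a)
p=s["tcp_pos"]-[.5161,-.3343,0];print("holder xy",c*p[0]+sn*p[1],-sn*p[0]+c*p[1])
```

```text
[ 0.52047251 -0.33481396  0.02553055] [-16.33579768  -1.32246268  15.83429481]
holder xy 0.004401005354206255 0.00011882649450604195
```

View pics/s2.png

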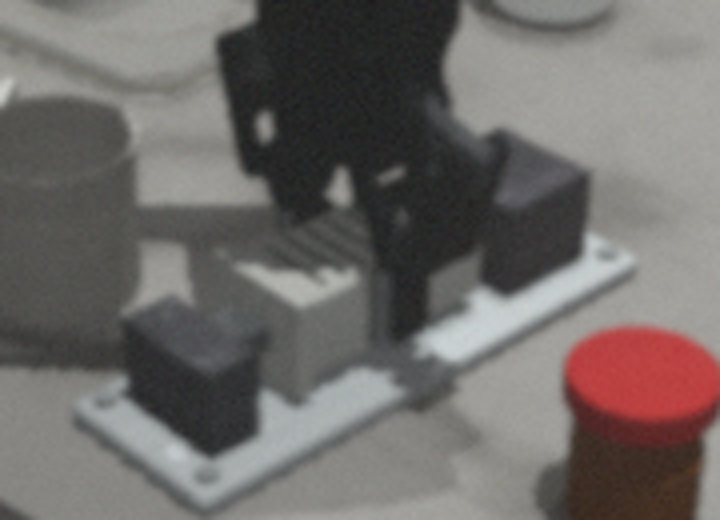

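The push stalled at 4 mm. The arm gives under load, and 16 N of downward load adds rail friction. I unload it and press further.

{"name": "send_rows", "arguments": {
  "commands": "35 0 0 -0.15 0;35 0 0 -0.15 0;35 -0.1 0 0 0;35 -0.1 0 0 0;35 0 0 0 0;35 0 0 0 0"
}}

```text
t: 6.72
tcp_pos: [0.5248, -0.334, 0.0283]
tool_rot: [0.072, 0.997, 0.003, -0.006]
force: [-10.0, -2.1, -1.7]
finger_gap: 0.512
gripper_force: 45.5
```

{"name": "send_rows", "arguments": {
  "commands": "35 -0.1 0 0 0;35 0 0 0 0;35 0 0 -0.1 0;35 0 0 -0.1 0;35 0 0 -0.1 0;35 0 0 -0.1 0;35 0 0 -0.1 0;35 0 0 0 0"
}}

```text
t: 7.38
tcp_pos: [0.5259, -0.3339, 0.0369]
tool_rot: [0.072, 0.997, 0.004, -0.007]
force: [-8.9, -2.4, -8.2]
finger_gap: 0.506
gripper_force: 44.1
```

{"name": "send_rows", "arguments": {
  "commands": "35 0 0 -0.1 0;35 0 0 -0.1 0;35 0 0 -0.1 0;35 0 0 -0.1 0;35 0 0 -0.1 0;35 0 0 -0.1 0;35 0 0 0 0"
}}

```text
t: 7.97
tcp_pos: [0.5283, -0.3345, 0.0507]
tool_rot: [0.071, 0.997, 0.002, -0.005]
force: [-8.3, -1.8, -8.0]
finger_gap: 0.506
gripper_force: 42.9
```

Run:
```python
from h import *
from station import cams,readout
d=cams.snapshot("scene");im=d["pixels"][:,:,::-1]
cv2.imwrite("pics/s3.png",cv2.resize(im[200:340,250:430],None,fx=4,fy=4,interpolation=cv2.INTER_CUBIC))
```

```text
(no output)
```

View pics/s3.png

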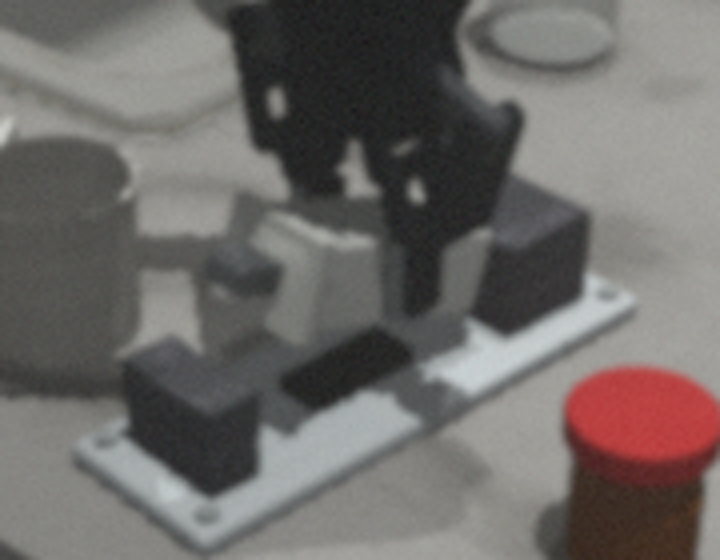

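The cartridge is tilted, with its collared tang (crop 240,268) well above the fixed block. I withdraw it along its own axis and lift.

{"name": "send_rows", "arguments": {
  "commands": "35 0.2 0 -0.05 0;35 0.2 0 -0.05 0;35 0.2 0 -0.05 0;35 0.2 0 -0.05 0;35 0.2 0 -0.06 0;35 0.2 0 -0.06 0;35 0.2 0 -0.06 0;35 0.2 0 -0.06 0;35 0.2 0 -0.06 0;35 0 0 0 0"
}}

```text
t: 8.85
tcp_pos: [0.496, -0.3315, 0.063]
tool_rot: [0.072, 0.997, -0.0, 0.0]
force: [-0.8, -0.1, -2.4]
finger_gap: 0.51
gripper_force: 43.7
```

{"name": "send_rows", "arguments": {
  "commands": "35 0 0 -0.5 0;35 0 0 -1 0;35 0 0 -1 0;35 0 0 -1 0;35 0 0 -1 0;35 0 0 -0.5 0;35 0 0 0 0.5;35 0 0 0 1;35 0 0 0 1;35 0 0 0 1;35 0 0 0 1;35 0 0 0 1;35 0 0 0 1;35 0 0 0 1;35 0 0 0 1;35 0 0 0 1;35 0 0 0 1;35 0 0 0 1;35 0 0 0 1;35 0 0 0 1"
}}

```text
t: 10.52
tcp_pos: [0.4965, -0.3313, 0.1623]
tool_rot: [0.518, 0.855, 0.0, -0.0]
force: [0.7, 0.3, -2.6]
finger_gap: 0.506
gripper_force: 43.8
```

{"name": "send_rows", "arguments": {
  "commands": "35 0 0 0 1;35 0 0 0 1;35 0 0 0 1;35 0 0 0 1;35 0 0 0 1;35 0 0 0 1;35 0 0 0 1;35 0 0 0 1;35 0 0 0 1;35 0 0 0 1;35 0 0 0 1;35 0 0 0 1;35 0 0 0 1;35 0 0 0 1;35 0 0 0 1;35 0 0 0 1;35 0 0 0 1;35 0 0 0 1;35 0 0 0 1;35 0 0 0 1"
}}

```text
t: 12.18
tcp_pos: [0.4965, -0.3313, 0.1623]
tool_rot: [0.947, 0.322, -0.0, -0.0]
force: [0.9, 0.1, -2.3]
finger_gap: 0.511
gripper_force: 43.8
```

{"name": "send_rows", "arguments": {
  "commands": "35 0 0 0 1;35 0 0 0 1;35 0 0 0 1;35 0 0 0 1;35 0 0 0 1;35 0 0 0 1;35 0 0 0 1;35 0 0 0 1;35 0 0 0 1;35 0 0 0 1;35 0 0 0 1;35 0 0 0 0.6;35 0 0 0 0;35 0 0 0 0"
}}

```text
t: 13.35
tcp_pos: [0.4965, -0.3313, 0.1623]
tool_rot: [0.997, -0.075, -0.0, -0.0]
force: [0.0, -0.0, -2.3]
finger_gap: 0.509
gripper_force: 43.8
```

```bash
cat > pose.py <<'E'
from h import *
from station import cams,readout
import sys
s=readout.sense();a=-.144;c,sn=np.cos(a),np.sin(a)
p=s["tcp_pos"]-[.5161,-.3343,0];m=R.from_quat(s["tool_rot"]).as_matrix()
print(s["t"],"holder",np.round([c*p[0]+sn*p[1],-sn*p[0]+c*p[1],p[2]],4),"yaw x deg",np.degrees(np.arctan2(m[1,0],m[0,0])),"hold",np.degrees(a),"q6",s["q"][5],s["force"].round(1))
d=cams.snapshot("scene");im=d["pixels"][:,:,::-1]
if len(sys.argv)>1: cv2.imwrite("pics/%s.png"%sys.argv[1],cv2.resize(im[170:350,240:460],None,fx=3.2,fy=3.2,interpolation=cv2.INTER_CUBIC))
E
python3 pose.py s4
```

```text
13.35 holder [-1.980e-02  1.000e-04  1.623e-01] yaw x deg -8.555468657619407 hold -8.250592249883853 q6 0.9445678166934264 [ 0.  -0.  -2.3]
```

View pics/s4.png

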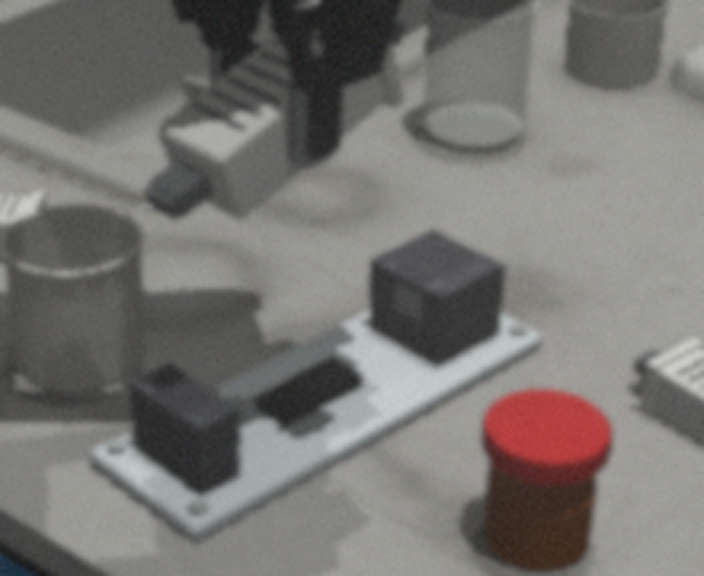

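It is turned correctly: the plain tang (crop 175,192) is low at the near side. I now use the top of the fixed block to tip the plain end up, so the collared end points nose down.

{"name": "send_rows", "arguments": {
  "commands": "35 0.2 0 0.5 0;35 0.2 0 1 0;35 0 0 1 0;35 0 0 1 0;35 0 0 0.7 0;35 0 0 0.4 0;35 0 0 0.1 0;35 0 0 0 0"
}}

```text
t: 14.07
tcp_pos: [0.5044, -0.3325, 0.0676]
tool_rot: [0.997, -0.075, -0.0, -0.0]
force: [0.0, 0.7, -1.7]
finger_gap: 0.509
gripper_force: 43.8
```

{"name": "send_rows", "arguments": {
  "commands": "35 0 0 0.15 0;35 0 0 0.15 0;35 0 0 0.15 0;35 0 0 0.15 0;35 0 0 0 0"
}}

```text
t: 14.48
tcp_pos: [0.5079, -0.3343, 0.059]
tool_rot: [0.997, -0.076, 0.004, 0.002]
force: [3.5, 1.0, 4.7]
finger_gap: 0.512
gripper_force: 44.5
```

{"name": "send_rows", "arguments": {
  "commands": "35 -0.15 0 0.1 0;35 0 0 0.1 0;35 0 0 0.1 0;35 0 0 0.1 0;35 0 0 0.1 0;35 0 0 0 0"
}}

```text
t: 14.98
tcp_pos: [0.5061, -0.3355, 0.0498]
tool_rot: [0.997, -0.075, 0.005, 0.004]
force: [5.1, -0.1, 6.8]
finger_gap: 0.511
gripper_force: 44.8
```

```bash
python3 pose.py s5
```

```text
14.9833 holder [-0.0097 -0.0026  0.0498] yaw x deg -8.635065597071579 hold -8.250592249883853 q6 0.9506555648908508 [ 5.1 -0.1  6.8]
```

View pics/s5.png

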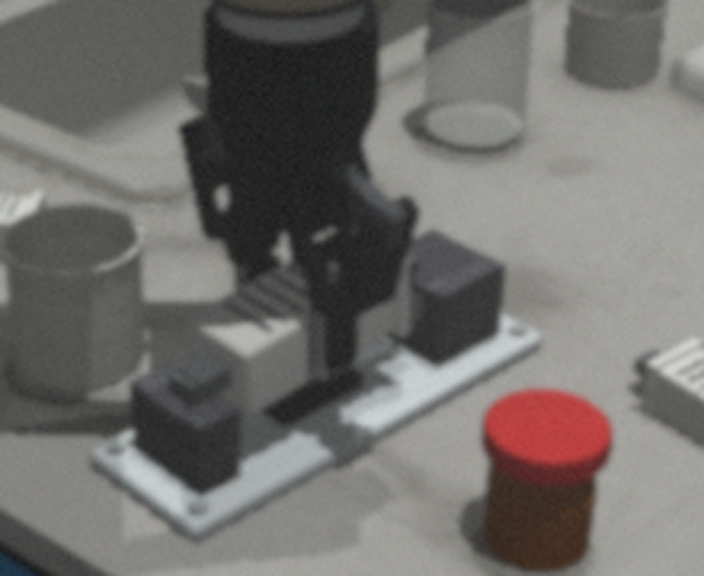

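The plain tang rests on the fixed block (crop 197,380) and the cartridge is nearly level. I keep lowering.

{"name": "send_rows", "arguments": {
  "commands": "35 -0.1 0 0.1 0;35 0 0 0.1 0;35 0 0 0.1 0;35 0 0 0.1 0;35 0 0 0.1 0;35 0 0 0.1 0;35 0 0 0 0"
}}

```text
t: 15.62
tcp_pos: [0.5046, -0.3356, 0.038]
tool_rot: [0.997, -0.075, 0.006, 0.004]
force: [5.8, -0.2, 7.1]
finger_gap: 0.511
gripper_force: 46.0
```

```bash
python3 pose.py
```

```text
15.6167 holder [-0.0112 -0.0029  0.038 ] yaw x deg -8.640564034751742 hold -8.250592249883853 q6 0.9486261842822815 [ 5.8 -0.2  7.1]
```

{"name": "send_rows", "arguments": {
  "commands": "35 0 0 0.1 0;35 0 0 0.1 0;35 0 0 0.05 0;35 0 0 0 0"
}}

```text
t: 16.0
tcp_pos: [0.5046, -0.3357, 0.0333]
tool_rot: [0.997, -0.075, 0.006, 0.004]
force: [4.9, -0.4, 7.8]
finger_gap: 0.51
gripper_force: 47.2
```

```bash
python3 pose.py s6
```

```text
16.0 holder [-0.0112 -0.003   0.0333] yaw x deg -8.64263812092335 hold -8.250592249883853 q6 0.9486784153191481 [ 4.9 -0.4  7.8]
```

View pics/s6.png

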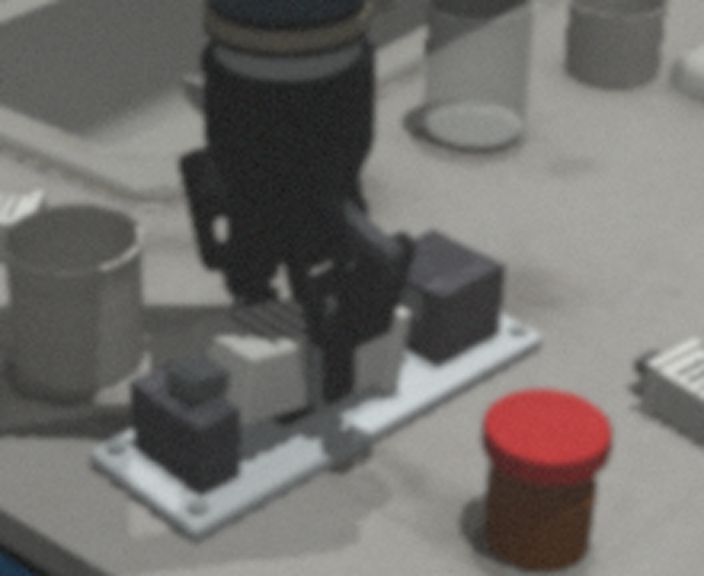

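It is nose down now: the plain tang stands up on the block at (197,378) and the far end is low. I raise it to pocket height.

{"name": "send_rows", "arguments": {
  "commands": "35 0 0 -0.15 0;35 0 0 -0.15 0;35 0 0 -0.1 0;35 0 0 0 0"
}}

```text
t: 16.38
tcp_pos: [0.5023, -0.3339, 0.039]
tool_rot: [0.997, -0.075, 0.003, 0.002]
force: [6.0, -0.8, 0.1]
finger_gap: 0.511
gripper_force: 46.0
```

```bash
python3 pose.py
```

```text
16.3833 holder [-0.0137 -0.0016  0.039 ] yaw x deg -8.625139285568014 hold -8.250592249883853 q6 0.9483579338568594 [ 6.  -0.8  0.1]
```

{"name": "send_rows", "arguments": {
  "commands": "35 0.2 0 0 0;35 0.2 0 0 0;35 0 0 0 0"
}}

```text
t: 16.68
tcp_pos: [0.5075, -0.3329, 0.0373]
tool_rot: [0.997, -0.075, -0.0, -0.0]
force: [-0.6, 0.0, -3.2]
finger_gap: 0.507
gripper_force: 45.8
```

```bash
python3 pose.py
```

```text
16.6833 holder [-0.0087  0.0001  0.0373] yaw x deg -8.604126255584442 hold -8.250592249883853 q6 0.9567409804650495 [-0.6  0.  -3.2]
```

{"name": "send_rows", "arguments": {
  "commands": "35 0 0 -0.06 0;35 0.15 0 0 0;35 0.15 0 0 0;35 0.15 0 0 0;35 0.15 0 0 0;35 0 0 0 0"
}}

```text
t: 17.23
tcp_pos: [0.5178, -0.3343, 0.0383]
tool_rot: [0.997, -0.075, -0.002, -0.001]
force: [-6.8, -0.1, 1.3]
finger_gap: 0.51
gripper_force: 46.1
```

```bash
python3 pose.py
```

```text
17.2333 holder [0.0016 0.0003 0.0383] yaw x deg -8.586178430903066 hold -8.250592249883853 q6 0.9683008170565178 [-6.8 -0.1  1.3]
```

{"name": "send_rows", "arguments": {
  "commands": "35 0.15 0 0 0;35 0.15 0 0 0;35 0.15 0 0 0;35 0.1 0 0 0;35 0 0 0 0;35 0 0 0 0"
}}

```text
t: 17.78
tcp_pos: [0.5264, -0.3354, 0.0382]
tool_rot: [0.997, -0.075, -0.004, -0.002]
force: [-10.7, -0.4, 4.4]
finger_gap: 0.514
gripper_force: 46.4
```

```bash
python3 pose.py
```

```text
17.7833 holder [0.0103 0.0004 0.0382] yaw x deg -8.584183740366084 hold -8.250592249883853 q6 0.9785099036520256 [-10.7  -0.4   4.4]
```

{"name": "send_rows", "arguments": {
  "commands": "35 0 0 0.1 0;35 0 0 0.1 0;35 0 0 0.1 0;35 0 0 0.1 0;35 0 0 0.1 0;35 0 0 0.1 0;35 0 0 0 0"
}}

```text
t: 18.42
tcp_pos: [0.5251, -0.335, 0.0266]
tool_rot: [0.997, -0.075, -0.005, -0.002]
force: [-13.7, 0.5, 8.3]
finger_gap: 0.509
gripper_force: 47.3
```

```bash
python3 pose.py
```

```text
18.4167 holder [0.009  0.0006 0.0266] yaw x deg -8.581655191177623 hold -8.250592249883853 q6 0.9784756705910007 [-13.7   0.5   8.3]
```

{"name": "send_rows", "arguments": {
  "commands": "35 0 0 0.1 0;35 0 0 0.1 0;35 0 0 0.1 0;35 0 0 0 0;35 0 0 0 0"
}}

```text
t: 18.88
tcp_pos: [0.525, -0.3351, 0.0254]
tool_rot: [0.997, -0.075, -0.005, -0.002]
force: [-20.8, 3.7, 34.4]
finger_gap: 0.508
gripper_force: 50.6
```

```bash
python3 pose.py
```

```text
18.8833 holder [0.0089 0.0005 0.0254] yaw x deg -8.552231305946801 hold -8.250592249883853 q6 0.978610764136715 [-20.8   3.7  34.4]
```

Seated firmly on the rail. I ease off the load and let it slide back into the fixed pocket.

{"name": "send_rows", "arguments": {
  "commands": "35 0 0 -0.1 0;35 0 0 -0.15 0;35 -0.1 0 0 0;35 -0.1 0 0 0;35 -0.1 0 0 0;35 -0.1 0 0 0;35 -0.1 0 0 0;35 -0.1 0 0 0;35 0 0 0 0;35 0 0 0 0"
}}

```text
t: 19.77
tcp_pos: [0.5185, -0.3345, 0.0257]
tool_rot: [0.997, -0.075, 0.0, -0.0]
force: [-3.0, 3.6, 3.5]
finger_gap: 0.516
gripper_force: 46.7
```

```bash
python3 pose.py
```

```text
19.7667 holder [0.0024 0.0001 0.0257] yaw x deg -8.610488110348395 hold -8.250592249883853 q6 0.9668322730958677 [-3.   3.6  3.5]
```

{"name": "send_rows", "arguments": {
  "commands": "35 -0.1 0 0 0;35 -0.1 0 0 0;35 0 0 0 0;35 0 0 0 0"
}}

```text
t: 20.15
tcp_pos: [0.5168, -0.3346, 0.0256]
tool_rot: [0.997, -0.076, 0.003, 0.001]
force: [4.0, 3.9, -0.9]
finger_gap: 0.509
gripper_force: 46.2
```

```bash
python3 pose.py
```

```text
20.15 holder [ 0.0007 -0.0002  0.0256] yaw x deg -8.696164710689384 hold -8.250592249883853 q6 0.9633520921756309 [ 4.   3.9 -0.9]
```

It is home: the TCP is where it was at the first grip, and the force has turned round against the pocket back. Now I release and rise.

{"name": "send_rows", "arguments": {
  "commands": "85 0 0 0 0;85 0 0 0 0;85 0 0 0 0;85 0 0 0 0;85 0 0 0 0;85 0 0 0 0;85 0 0 0 0;85 0 0 0 0;85 0 0 -0.5 0;85 0 0 -1 0;85 0 0 -1 0;85 0 0 -1 0;85 0 0 -1 0;85 0 0 -1 0;85 0 0 -1 0;85 0 0 -1 0;85 0 0 -1 0;85 0 0 -1 0;85 0 0 0 0;85 0 0 0 0"
}}

```text
t: 21.87
tcp_pos: [0.5148, -0.3346, 0.2173]
tool_rot: [0.997, -0.075, 0.001, 0.001]
force: [0.6, -0.5, 0.9]
finger_gap: 0.993
gripper_force: 0.0
```

Run:
```python
from h import *
from station import cams
a=cams.snapshot("scene")["pixels"][210:340,250:430,::-1]
d=cams.snapshot("wrist");b=d["pixels"]
print(d["eye"])
h=-.144;c,sn=np.cos(h),np.sin(h)
for x,y,z in [(-.05,.022,.054),(-.05,-.022,.054),(.042,.025,.057),(.042,-.025,.057),(.05,.025,.057),(-.066,.025,.048)]:
    print((x,y),proj(d,[.5161+c*x-sn*y,-.3343+sn*x+c*y,z]).round(1))
A=cv2.resize(a,(790,570))[:, :]
B=b[:,:,::-1]
A=cv2.resize(a,(400,289));B=cv2.resize(B,(400,300))
cv2.imwrite("pics/fin.png",np.vstack([A,B]))
cv2.imwrite("pics/finw.png",b[:,:,::-1])
```

```text
[ 0.58274454 -0.34424712  0.35024636]
(-0.05, 0.022) [295.2 272. ]
(-0.05, -0.022) [350.  271.7]
(0.042, 0.025) [287.8 156.1]
(0.042, -0.025) [356.1 155.7]
(0.05, 0.025) [287.4 144.9]
(-0.066, 0.025) [292.5 287.4]
```

View pics/fin.png

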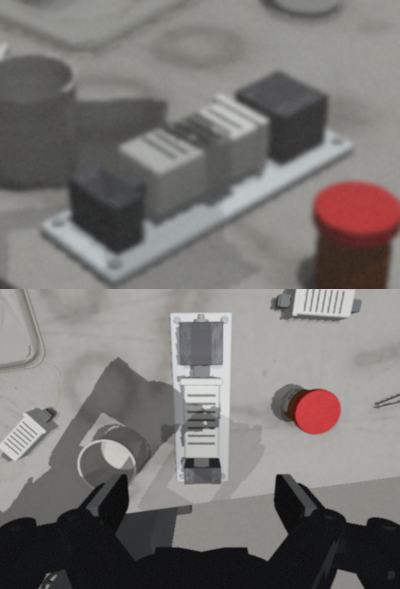

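The final picture shows the cartridge flat and reversed. The collar (200,382) is at the spring block and the plain end (202,458) is at the fixed block, both matching the predicted home rows. The cup and jar are untouched.

```bash
python3 -c "
from station import sign_off
print(sign_off())"
```

```text
the job is handed in; nothing more can be done
None
```

The cartridge was drawn out, turned end for end and put back with the collared end at the plunger. The last pictures show it flat and home, with the cup and jar where they stood; I handed it in at about 22 s, and the hand-in gave no verdict.

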